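# Sweep the loose brass rosettes off the gilding board into the tray

### The job

Clear the gilding board: using the fingers like a hand brush, sweep the three loose brass rosettes across the board and over its edge, so that all three drop into the empty blue tray standing against it. Sweep them only, do not pick them up or carry them, and leave the glue jar on the board and the paint jar and half mask behind it where they stand.

Things in the scene. Friction and masses are not known exactly. Their poses are not given: they have to be found in the camera images.
- board: fixed raised wooden gilding board: 240 mm along its x, 300 mm along its y, its flat top 35 mm above the table. Origin: centre of its underside, on the table; x points away from the robot, y to the left, z up, turned up to 0.2 rad either way.
- tray: fixed open blue metal tray, 250 mm along its x, 130 mm along its y, rim 31 mm above the table (4 mm below the board's top), walls and floor 4 mm thick. It stands against the board's left (+y) or right (-y) edge with a gap of 2 mm, its axes parallel to the board's. Origin: centre of its underside.
- brush_rest: fixed dark wooden rest with four brushes lying on it, 250 x 130 mm, up to 30 mm high, against the other side edge of the board, across from the tray. Origin: centre of its underside; axes parallel to the board's.
- rosette1: loose brass rosette for a mask: flat disc 30 mm in diameter, 10 mm high, vertical rim (petals and red bead on top reach 14 mm), 25 to 50 g. Origin: centre of its underside, z up. Lies flat on the board, does not roll. Its centre is at least 30 mm from the board's edges and, along the board's x, at least 45 mm from the other rosettes' and the glue jar's.
- rosette2: loose brass rosette for a mask: flat disc 30 mm in diameter, 10 mm high, vertical rim (petals and red bead on top reach 14 mm), 25 to 50 g. Origin: centre of its underside, z up. Lies flat on the board, does not roll. Its centre is at least 30 mm from the board's edges and, along the board's x, at least 45 mm from the other rosettes' and the glue jar's.
- rosette3: loose brass rosette for a mask: flat disc 30 mm in diameter, 10 mm high, vertical rim (petals and red bead on top reach 14 mm), 25 to 50 g. Origin: centre of its underside, z up. Lies flat on the board, does not roll. Its centre is at least 30 mm from the board's edges and, along the board's x, at least 45 mm from the other rosettes' and the glue jar's.
- glue_jar: small closed amber glue jar with a white cap, 36 mm in diameter and 50 mm high, standing loose on the board among the rosettes. Origin: centre of its underside. To be left alone.
- paint_jar: closed red paint jar, 56 mm in diameter, 70 mm high, standing loose on the table just beyond the board's far (+x) edge. Origin: centre of its underside. To be left alone.
- half_mask: small ivory and gold mask lying face up, about 100 mm in diameter and 38 mm high, loose on the table beyond the board's far edge. Origin: centre of its underside. To be left alone.

How it is judged:
At the end, for the whole second after the job is handed in: All three rosettes lie at rest inside the tray's walls with their origin lower than 28 mm above the table; the glue jar stands upright within 20 mm of where it was, and so do the paint jar and the half mask (x of rosette1 in the frame of tray between -0.122 and 0.122 m and y of rosette1 in the frame of tray between -0.062 and 0.062 m and height (world z) of each of rosette1, rosette2, rosette3 below 0.028 m and linear speed of each of rosette1, rosette2, rosette3 below 0.03 m/s and x of rosette2 in the frame of tray between -0.122 and 0.122 m and y of rosette2 in the frame of tray between -0.062 and 0.062 m and x of rosette3 in the frame of tray between -0.122 and 0.122 m and y of rosette3 in the frame of tray between -0.062 and 0.062 m and distance of each of glue_jar, paint_jar, half_mask from where it was at the start of the episode below 0.02 m and angle between glue_jar's own z axis and vertical below 0.2 rad); the robot touches nothing.
It fails at once if a rosette is lifted or carried (raised flat more than 8 mm above the board's top, or 20 mm in any attitude) (height (world z) of any of rosette1, rosette2, rosette3 above 0.055 m or (height (world z) of rosette1 above 0.043 m and angle between rosette1's own z axis and vertical below 0.15 rad) or (height (world z) of rosette2 above 0.043 m and angle between rosette2's own z axis and vertical below 0.15 rad) or (height (world z) of rosette3 above 0.043 m and angle between rosette3's own z axis and vertical below 0.15 rad)).
It fails at once if the glue jar is shifted more than 20 mm or tipped (distance of glue_jar from where it was at the start of the episode above 0.02 m or angle between glue_jar's own z axis and vertical above 0.3 rad).
It fails at once if the paint jar is shifted more than 20 mm or tipped (distance of paint_jar from where it was at the start of the episode above 0.02 m or angle between paint_jar's own z axis and vertical above 0.3 rad).
It fails at once if the half mask is shifted more than 20 mm (distance of half_mask from where it was at the start of the episode above 0.02 m).
It also fails if it takes over 51 s, if anything falls off the work surface, if the arm or the gripper's body presses on something with over 40 N, if the wrist force passes 120 N, or if a joint passes its speed limit or range.

### The arm

A 6-joint arm with a two-finger parallel gripper is mounted at the origin on the work surface. World frame = base frame: x ahead of the robot, y to its left, z up, the work surface at z = 0. Lengths are in m, angles in rad, forces in N, time in s.
With the tool pointing down it reaches from about 0.375 to 0.9 m from the base axis. Payload 3.1 kg.
Tool frame: the origin (TCP) lies at the very end of the fingers, on their centre line; the grasp point (between the pads) lies 19 mm behind it; z points along the fingers, y is the line along which they close (so a half turn about z gives the same grasp; the last joint's range is limited). The gripper opens to 85 mm and grips with 20 to 120 N. Pads are 22 mm wide; open, the fingers measure 114 mm over their backs; the gripper's body (76 mm by 85 mm) begins 54 mm behind the grasp point. The pads swing forward as they close: fully open they stand 13 mm farther back than shut.
Start: joints at [-1.494, 0.527, 1.433, -0, 1.181, -0.178], TCP at [0.158, -0.605, 0.231] pointing down, gripper open.
Joint ranges: [-3.08, 3.08], [-0.75, 2.2], [0.22, 2.44], [-1.43, 4.57], [0, 2.65], [-2.85, 2.85]. Speed limits (rad/s): [2.79, 2.79, 3.14, 3.14, 3.14, 3.14].

### API

Orientations are given as a unit quaternion [x, y, z, w].
In Python, from station import telemetry, snapshot, ticket gives the robot as it stands.
- The arm moves only by the tool move_arm, never from a script. Its argument "commands" is text: rows parted by semicolons, each of 7 numbers parted by spaces: the shift along the tool's x, y, z in mm, then the turn, a rotation vector about the tool's x, y, z in degrees, then the opening, from -1 (shut) to 1 (fully open). A call has exactly 5 rows; each row is the pose to reach, as a shift and turn from the pose commanded when the call began, along the tool's axes at that moment; what a row does not reach only later rows make up. A row lasts 1/8 s, in which the tool goes at most 62.5 mm and 10.7 degrees, less where a joint would pass 70% of its speed; a pose out of reach is approached as far as the arm can. A call with a gripper value outside its range is refused whole. The fingers move at their own pace and stop on an object; "grip_force" is the grip in N (left out, the last holds). Time passes only in rows, so rows that repeat a pose let the fingers close, or fill a call up. It gives the time, the measured TCP pose, the force, the opening and the grip force at its end, in the units of the state.
- telemetry.sense(): the state, without advancing time (a new reading comes with each control period).
- snapshot(name): name is "scene" or "top" or "wrist"; returns a dict with "image" (384x512x3 uint8, red, green, blue), "fx", "fy", "cx", "cy" (pixels), "pose" (4x4, takes a point from camera to world coordinates). Camera axes: x right, y down, z forward; pixel columns grow to the right and rows downward; lengths in m; the calibration is good to about 2 mm. A picture is of the moment at which its call begins. There is no depth.
- ticket.sign_off(): hands the job in; it is judged then, once.
The state is a dict: "t": time; "q": joint angles; "qd": joint speeds; "tau": joint torques, N m; "tcp_pos": TCP position; "tool_rot": TCP orientation; "force": force on the tool from outside, world axes, zero at the start; "ft_torque": the same for the moment, N m; "finger_gap": opening from 0.0 (shut) to 1.0 (fully open); "gripper_force": force on a finger pad.
Only numpy, scipy, OpenCV 4.12 (cv2) and the standard library are available. Lean on these libraries where they do the work, as an engineer would, in place of code of your own. Each camera call takes 0.05 s, during which the arm holds its last target. There are 200 camera calls.

## Working session

There is one attempt and no reset: what is moved stays moved. The work goes in short steps, Python scripts to look and compute and a tool call to move; the robot and the scene stay as the last step left them, time stands still between calls to the robot, and variables do not carry over. Pictures are saved under pics/ and viewed, at most 10 in all, crops included, and the job is handed in when it is done.

Besides the shell and the picture viewer there is one more tool, called after "Request:" as name(argument=value, ...) on one line, values as JSON. move_arm: Moves the arm, as the interface text tells. Its arguments: {"type":"object","properties":{"commands":{"type":"string"},"grip_force":{"type":"number"}},"required":["commands"]}

```bash
mkdir -p pics; python3 - <<'E'
from station import telemetry,snapshot
import cv2,pickle,numpy as np
d={n:snapshot(n) for n in("top","scene")}
pickle.dump(d,open('s0.pkl','wb'))
for n in d:
    cv2.imwrite(f'pics/{n}0.png',cv2.resize(d[n]["image"][:,:,::-1],(768,576)))
    print(n,d[n]["fx"],d[n]["cx"],d[n]["cy"],np.round(d[n]["pose"],3).tolist())
s=telemetry.sense();print(s["t"],s["tcp_pos"],s["tool_rot"],s["force"],s["finger_gap"])
E
```

```text
top 405.79165931220007 252.1093497469481 190.95006920053615 [[0.02, -0.986, 0.168, 0.473], [-1.0, -0.021, -0.008, 0.014], [0.012, -0.167, -0.986, 0.931], [0.0, 0.0, 0.0, 1.0]]
scene 406.513561171407 252.72304301325514 189.4870872193302 [[-0.643, 0.646, -0.412, 0.899], [0.766, 0.54, -0.348, 0.273], [-0.002, -0.54, -0.842, 0.644], [0.0, 0.0, 0.0, 1.0]]
0.1 [ 0.15749877 -0.60413764  0.23040643] [ 9.91896675e-01  1.27043090e-01  4.68523203e-05 -1.01836968e-03] [-0.23504419 -0.44759416 -0.21709194] 0.9997001754813006
```

View pics/top0.png

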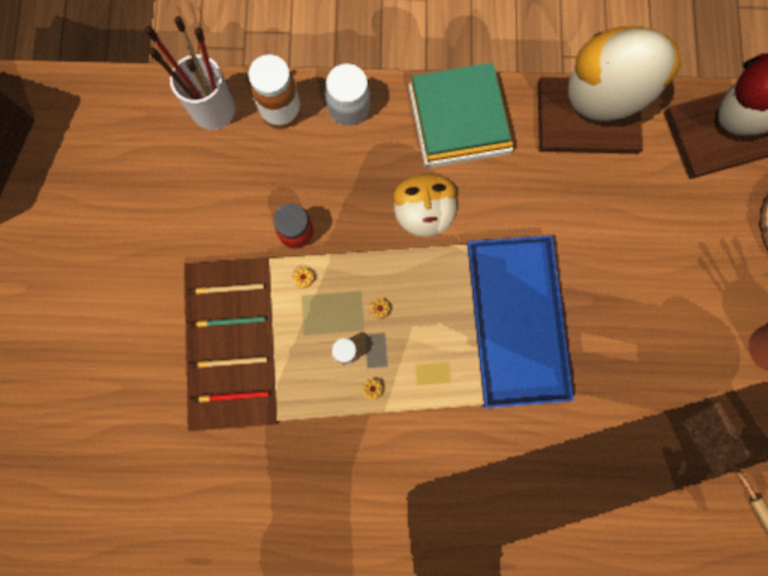

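View pics/scene0.png

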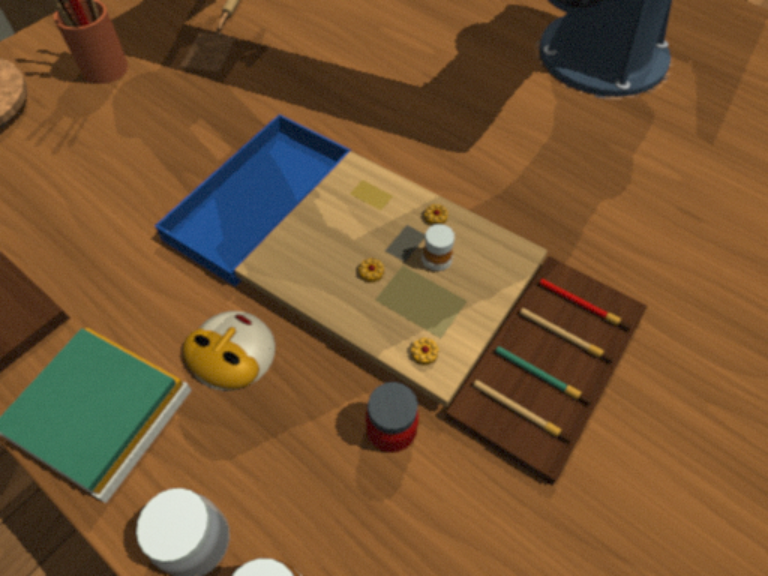

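The top view shows the tray on the right (-y). In 1.5x pixels the rosettes are at (303,276), (380,308) and (373,388), and the glue cap is at (344,350). The board corners are near (270,258), (468,245), (484,405) and (277,420). In the scene view the rosettes are at (424,350), (371,269) and (435,213), with the cap at (439,237).

```bash
cat > h.py <<'E'
import numpy as np,cv2
def ray(s,p):
    d=np.array([(p[0]-s["cx"])/s["fx"],(p[1]-s["cy"])/s["fy"],1]);d=s["pose"][:3,:3]@d
    return s["pose"][:3,3],d
def plane(s,p,z):
    o,d=ray(s,p);return o+d*(z-o[2])/d[2]
def tri(a,p,b,q):
    o1,d1=ray(a,p);o2,d2=ray(b,q)
    k=np.linalg.lstsq(np.c_[d1,-d2],o2-o1,rcond=None)[0]
    x,y=o1+k[0]*d1,o2+k[1]*d2
    return (x+y)/2,np.linalg.norm(x-y)
def blobs(s,lo,hi,amin=15):
    m=cv2.inRange(cv2.cvtColor(s["image"],cv2.COLOR_RGB2HSV),lo,hi)
    m=cv2.morphologyEx(m,cv2.MORPH_CLOSE,np.ones((5,5),np.uint8))
    n,_,st,c=cv2.connectedComponentsWithStats(m)
    return [(c[i],st[i,4]) for i in range(1,n) if st[i,4]>=amin],m
E
python3 - <<'E'
import pickle,numpy as np,cv2
from h import *
d=pickle.load(open('s0.pkl','rb'));T,S=d["top"],d["scene"]
def near(s,p):
    b,_=blobs(s,(8,170,100),(28,255,255)); p=np.array(p)/1.5
    return min(b,key=lambda c:np.hypot(*(c[0]-p)))
for n,a,b in(("r_far",(303,276),(424,350)),("r_mid",(380,308),(371,269)),("r_near",(373,388),(435,213))):
    (p,aa),(q,ab)=near(T,a),near(S,b)
    x,e=tri(T,p,S,q);print(n,p*1.5,aa,q*1.5,ab,x.round(4),round(e,4),plane(T,p,.047).round(4),plane(S,q,.047).round(4))
f=lambda p:np.array(p)/1.5
for n,a,b in(("cap",(344,350),(439,237)),("paint",(291,217),(393,400))):
    print(n,[np.round(v,4) for v in tri(T,f(a),S,f(b))],plane(T,f(a),.085 if n=="cap" else .07).round(4))
print("board corners far-left.. clockwise top")
for p in((270,258),(468,245),(484,405),(277,420)): print(plane(T,f(p),.035).round(4))
print("scene near-right, far-right, far-left,near-left")
for p in((348,152),(237,272),(445,402),(547,250)): print(plane(S,f(p),.035).round(4))
for s,n in((T,"top"),(S,"scene")):
    m=cv2.inRange(cv2.cvtColor(s["image"],cv2.COLOR_RGB2HSV),(105,150,40),(125,255,255))
    c=max(cv2.findContours(m,0,2)[0],key=cv2.contourArea)
    q=cv2.approxPolyDP(cv2.convexHull(c),6,True)[:,0]
    print(n,[(p.tolist(),plane(s,p,.031)[:2].round(4).tolist()) for p in q])
E
```

```text
r_far [302.97777778 276.8       ] 135 [424.46153846 349.93589744] 234 [0.6364 0.1175 0.0397] 0.0014 [0.6347 0.1173 0.047 ] [0.64   0.1188 0.047 ]
r_mid [379.47709924 307.85496183] 131 [371.22222222 268.79365079] 189 [0.5922 0.003  0.0404] 0.0014 [0.591  0.0036 0.047 ] [0.5959 0.0054 0.047 ]
r_near [372.14788732 388.19366197] 142 [435.89383562 212.96917808] 146 [0.4752 0.0112 0.0418] 0.0016 [0.4748 0.0119 0.047 ] [0.4793 0.0128 0.047 ]
cap [array([0.5269, 0.0516, 0.0781]), np.float64(0.0018)] [0.526 0.052 0.085]
paint [array([0.7165, 0.1355, 0.0765]), np.float64(0.0018)] [0.7189 0.1356 0.07  ]
board corners far-left.. clockwise top
[0.6646 0.1693 0.035 ]
[ 0.6913 -0.1286  0.035 ]
[ 0.454  -0.1505  0.035 ]
[0.4271 0.1476 0.035 ]
scene near-right, far-right, far-left,near-left
[ 0.4623 -0.1505  0.035 ]
[ 0.6969 -0.1208  0.035 ]
[0.6692 0.1697 0.035 ]
[0.43   0.1477 0.035 ]
top [([367, 158], [0.7076, -0.2553]), ([380, 266], [0.4649, -0.2771]), ([323, 270], [0.4539, -0.152]), ([312, 162], [0.6954, -0.1292])]
scene [([231, 100], [0.4579, -0.1574]), ([157, 189], [0.7081, -0.1126]), ([106, 154], [0.7161, -0.2454]), ([186, 77], [0.4689, -0.2787])]
```

Request:
move_arm(commands="52 -25 2 0 0 -10 -0.62; 104 -50 4 0 0 -20 -0.62; 156 -75 6 0 0 -30 -0.62; 208 -100 8 0 0 -40 -0.62; 260 -125 10 0 0 -50 -0.62")

```text
t: 0.72
tcp_pos: [0.3787, -0.4168, 0.2209]
tool_rot: [0.844, 0.537, 0.0, -0.0]
force: [-0.6, -0.5, 0.9]
finger_gap: 0.189
gripper_force: 0.0
```

```bash
cat > go.py <<'E'
import sys,numpy as np
from scipy.spatial.transform import Rotation as R
from station import telemetry
# args: board x,y (mm) and world z (mm): prints shift in tool axes and turn (deg) to reach
YAW=.09;C=np.array([.561,.0105,0])
x,y,z=[float(v)/1000 for v in sys.argv[1:4]]
s=telemetry.sense();Rt=R.from_quat(s["tool_rot"])
B=R.from_euler('z',YAW);P=C+B.apply([x,y,0])+[0,0,z]
G=R.from_matrix(np.c_[B.apply([0,1,0]),B.apply([1,0,0]),[0,0,-1]])
p=B.inv().apply(s["tcp_pos"]-C)
print("t",round(s["t"],2),"tcp board",(p*1000).round(1),"gap",round(s["finger_gap"],3),"F",s["force"].round(1))
print("shift",(Rt.inv().apply(P-s["tcp_pos"])*1000).round(1),"turn",np.degrees((Rt.inv()*G).as_rotvec()).round(2))
E
python3 go.py 0 -200 200; python3 go.py 85 140 120
```

```text
t 0.72 tcp board [-219.9 -409.2  220.9] gap 0.189 F [-0.6 -0.5  0.9]
shift [291.5  84.6  21. ] turn [-2.000e-02 -3.000e-02 -3.025e+01]
t 0.72 tcp board [-219.9 -409.2  220.9] gap 0.189 F [-0.6 -0.5  0.9]
shift [628.  -13.2 101.2] turn [-2.000e-02 -3.000e-02 -3.025e+01]
```

Request:
move_arm(commands="58 0 5 0 0 -6 -0.62; 116 0 10 0 0 -12 -0.62; 174 0 15 0 0 -18 -0.62; 232 0 20 0 0 -24 -0.62; 290 0 25 0 0 -30.25 -0.62")

```text
t: 1.35
tcp_pos: [0.5025, -0.1545, 0.1959]
tool_rot: [0.675, 0.738, -0.0, -0.0]
force: [0.5, -0.2, -0.6]
finger_gap: 0.19
gripper_force: 0.0
```

```bash
python3 go.py 85 142 120
```

```text
t 1.35 tcp board [ -73.1 -159.1  195.9] gap 0.19 F [ 0.5 -0.2 -0.6]
shift [301.4 157.5  76. ] turn [-0.01 -0.01 -0.12]
```

Request:
move_arm(commands="50 27 5 0 0 0 -0.62; 100 54 15 0 0 0 -0.62; 150 80 25 0 0 0 -0.62; 200 106 35 0 0 0 -0.62; 250 132 46 0 0 0 -0.62")

```text
t: 1.98
tcp_pos: [0.6128, 0.1057, 0.1497]
tool_rot: [0.677, 0.736, -0.0, -0.0]
force: [1.1, -0.5, 0.5]
finger_gap: 0.189
gripper_force: 0.0
```

Request:
move_arm(commands="25 13 15 0 0 0 -0.62; 51 25.5 30 0 0 0 -0.62; 51 25.5 60 0 0 0 -0.62; 51 25.5 80 0 0 0 -0.62; 51 25.5 80 0 0 0 -0.62")

```text
t: 2.6
tcp_pos: [0.6318, 0.1564, 0.0682]
tool_rot: [0.677, 0.736, -0.002, -0.002]
force: [-0.1, -0.4, 0.0]
finger_gap: 0.193
gripper_force: 0.0
```

```bash
python3 go.py 85 142 37; python3 - <<'E'
from station import snapshot
import cv2
for n in("scene","wrist"):
    s=snapshot(n);i=s["image"][:,:,::-1]
    cv2.imwrite(f'pics/{n}1.png',cv2.resize(i[120:330,150:400] if n=="scene" else i,(750,630) if 0 else (700,588 if n=="scene" else 525)))
E
```

```text
t 2.6 tcp board [ 83.6 139.   68.2] gap 0.193 F [-0.1 -0.4  0. ]
shift [ 3.   1.5 31.2] turn [-0.29 -0.   -0.34]
```

View pics/scene1.png

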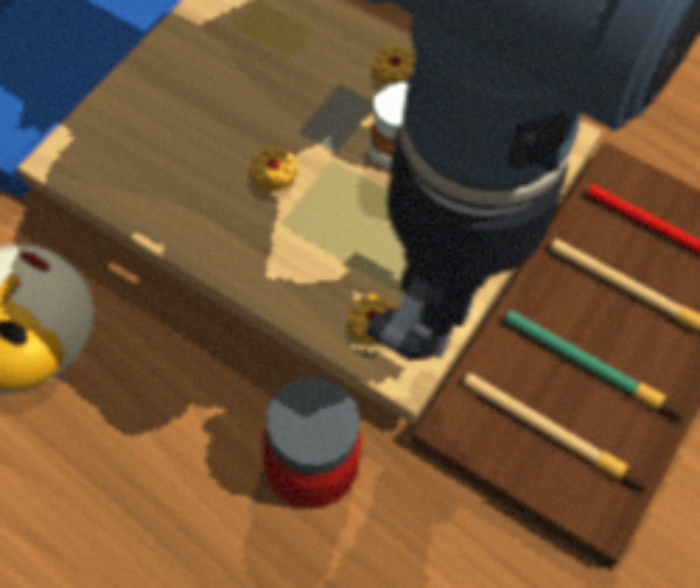

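View pics/wrist1.png

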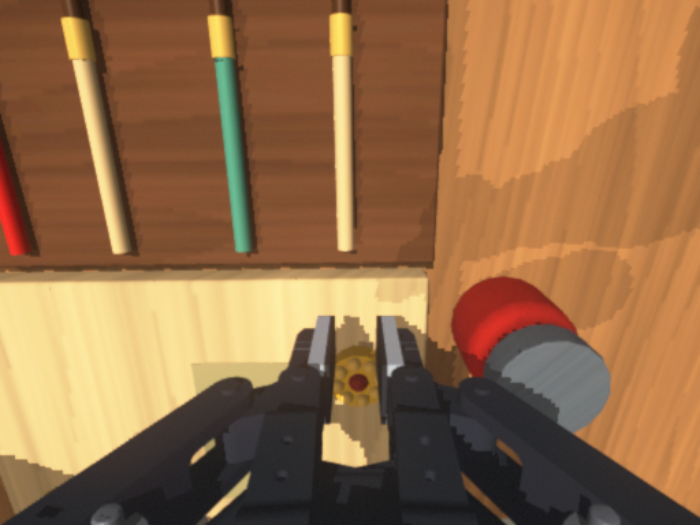

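The scene crop shows the fingers behind the far rosette (370,315), clear of the paint jar. In the wrist picture the rosette (358,382) is centred between the fingertips (about col 357). Lowering now.

Request:
move_arm(commands="0 0 10 0 0 0 -0.62; 0 0 20 0 0 0 -0.62; 0 0 30 0 0 0 -0.62; 0 0 30 0 0 0 -0.62; 0 0 30 0 0 0 -0.62")

```text
t: 3.32
tcp_pos: [0.6337, 0.1569, 0.0403]
tool_rot: [0.677, 0.736, 0.0, 0.0]
force: [0.6, 0.8, 0.4]
finger_gap: 0.184
gripper_force: 0.0
```

```bash
python3 go.py 85 -185 38
```

```text
t 3.33 tcp board [ 85.5 139.3  40.3] gap 0.184 F [0.6 0.8 0.4]
shift [-324.3    1.2    2.3] turn [ 0.   -0.   -0.31]
```

Request:
move_arm(commands="0 0 2.5 0 0 0 -0.62; -15 0 2.5 0 0 0 -0.62; -35 0 2.5 0 0 0 -0.62; -55 0 2.5 0 0 0 -0.62; -75 0 2.5 0 0 0 -0.62")

```text
t: 3.95
tcp_pos: [0.6401, 0.0801, 0.0379]
tool_rot: [0.677, 0.736, 0.0, 0.0]
force: [-0.1, -0.4, -0.4]
finger_gap: 0.19
gripper_force: 0.1
```

Request:
move_arm(commands="-20 0 0 0 0 0 -0.62; -40 0 0 0 0 0 -0.62; -60 0 0 0 0 0 -0.62; -80 0 0 0 0 0 -0.62; -100 0 0 0 0 0 -0.62")

```text
t: 4.58
tcp_pos: [0.6484, -0.0188, 0.0378]
tool_rot: [0.677, 0.736, 0.0, 0.0]
force: [0.1, -0.2, -0.1]
finger_gap: 0.189
gripper_force: 0.1
```

```bash
python3 go.py 85 -190 38;  python3 - <<'E'
from station import snapshot
import cv2
s=snapshot("top");i=s["image"][:,:,::-1]
cv2.imwrite('pics/top2.png',cv2.resize(i[140:300,110:400],(798,440)))
E
```

```text
t 4.58 tcp board [ 84.5 -37.   37.8] gap 0.189 F [ 0.1 -0.2 -0.1]
shift [-153.     1.4   -0.2] turn [ 0.   -0.   -0.31]
```

View pics/top2.png

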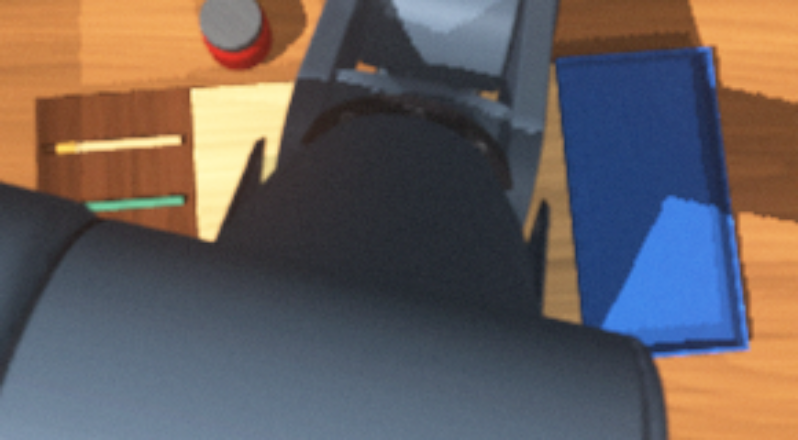

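The arm hides the rosette, but its old spot near crop (253,121) is empty board, so it is moving along. I'll continue the sweep over the edge.

Request:
move_arm(commands="-20 0 0 0 0 0 -0.62; -40 0 0 0 0 0 -0.62; -60 0 0 0 0 0 -0.62; -80 0 0 0 0 0 -0.62; -100 0 0 0 0 0 -0.62")

```text
t: 5.25
tcp_pos: [0.6569, -0.1186, 0.0378]
tool_rot: [0.677, 0.736, 0.0, 0.0]
force: [-0.0, 0.6, 0.2]
finger_gap: 0.192
gripper_force: 0.0
```

Request:
move_arm(commands="-18 0 0 0 0 0 -0.62; -36 0 0 0 0 0 -0.62; -50 0 0 0 0 0 -0.62; -50 0 0 0 0 0 -0.62; -50 0 0 0 0 0 -0.62")

```text
t: 5.88
tcp_pos: [0.6607, -0.1664, 0.0377]
tool_rot: [0.676, 0.736, 0.0, -0.0]
force: [0.3, 0.5, -0.2]
finger_gap: 0.192
gripper_force: 0.0
```

Request:
move_arm(commands="0 0 -30 0 0 0 -0.62; 0 0 -70 0 0 0 -0.62; 0 0 -110 0 0 0 -0.62; 0 0 -110 0 0 0 -0.62; 0 0 -110 0 0 0 -0.62")

```text
t: 6.5
tcp_pos: [0.6604, -0.1659, 0.1473]
tool_rot: [0.676, 0.737, -0.0, -0.001]
force: [-0.2, 0.2, -0.3]
finger_gap: 0.188
gripper_force: 0.0
```

```bash
python3 go.py 35 30 140;  python3 - <<'E'
from station import snapshot
from h import *
for n in("top","scene"):
    s=snapshot(n)
    print(n)
    for c,a in blobs(s,(8,170,60),(28,255,255),30)[0]:
        p=plane(s,c,.042);b=p[:2]-[.561,.0105];x,y=b@[.996,.09],b@[-.09,.996]
        if abs(x)<.13 and -.29<y<.15 and a<400:print(c.round(),a,"board",round(x,3),round(y,3))
E
```

```text
t 6.5 tcp board [  83.1 -184.6  147.3] gap 0.188 F [-0.2  0.2 -0.3]
shift [214.4 -49.    7.6] turn [-0.07 -0.05 -0.25]
top
[254. 205.] 100 board 0.03 -0.012
[249. 258.] 98 board -0.085 0.008
scene
[290. 143.] 160 board -0.083 0.008
[157. 164.] 151 board 0.099 -0.165
[291. 171.] 69 board -0.028 0.045
[247. 180.] 210 board 0.033 -0.01
```

```bash
python3 - <<'E'
from station import snapshot
from h import *
s=snapshot("scene")
for z in(.01,.015,.045):
    p=plane(s,(157,164),z)[:2]-[.561,.0105];print(z,p@[.996,.09],p@[-.09,.996])
cv2.imwrite('pics/scene3.png',cv2.resize(s["image"][60:220,90:330,::-1],(780,520)))
E
```

```text
0.01 0.08473473414275025 -0.18716283091751373
0.015 0.08690853855807407 -0.18386129327179174
0.045 0.09995136505001723 -0.16405206739746006
```

View pics/scene3.png

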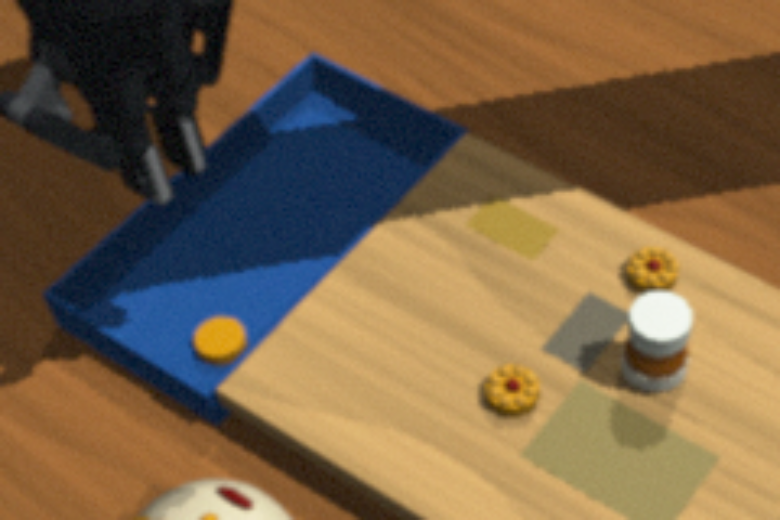

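The flipped rosette lies flat in the tray at crop (220,340). The other two (512,390), (652,268) and the glue jar have not moved. Next is the middle one, with its lane set 4 mm away from the glue jar.

Request:
move_arm(commands="45 -10 0 0 0 0 -0.62; 90 -20 0 0 0 0 -0.62; 135 -30 0 0 0 0 -0.62; 180 -40 0 0 0 0 -0.62; 209 -49 0 0 0 -0.25 -0.62")

```text
t: 7.28
tcp_pos: [0.5928, 0.0393, 0.1465]
tool_rot: [0.674, 0.738, -0.001, -0.001]
force: [0.3, -0.1, 0.6]
finger_gap: 0.188
gripper_force: 0.0
```

Request:
move_arm(commands="0 0 0 0 0 0 -0.62; 0 0 25 0 0 0 -0.62; 0 0 50 0 0 0 -0.62; 0 0 50 0 0 0 -0.62; 0 0 50 0 0 0 -0.62")

```text
t: 7.9
tcp_pos: [0.5952, 0.0363, 0.098]
tool_rot: [0.675, 0.738, 0.0, 0.0]
force: [0.4, -0.1, 0.2]
finger_gap: 0.185
gripper_force: 0.0
```

```bash
python3 go.py 35 25 38;  python3 - <<'E'
from station import snapshot
import cv2
s=snapshot("wrist")
cv2.imwrite('pics/wrist4.png',cv2.resize(s["image"][:,:,::-1],(700,525)))
E
```

```text
t 7.9 tcp board [36.4 22.6 98. ] gap 0.185 F [ 0.4 -0.1  0.2]
shift [ 2.4 -1.5 60. ] turn [ 0.03  0.02 -0.11]
```

View pics/wrist4.png

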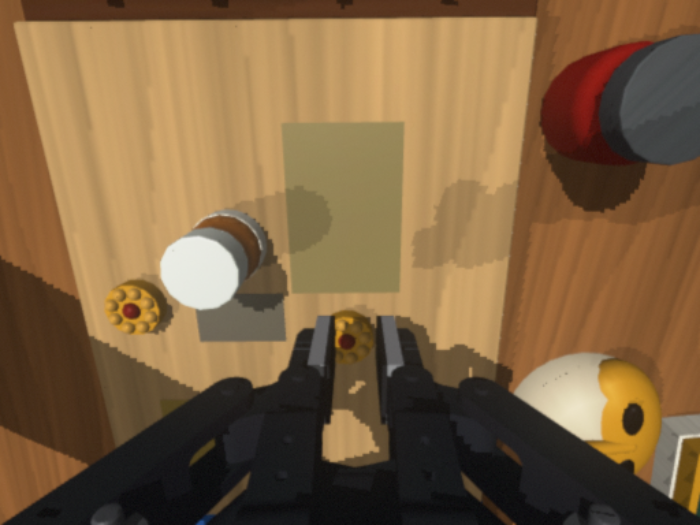

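The glue cap (200,270) stays well clear of the left finger (300,350). The rosette (348,340) is just ahead of the fingers. Lowering and sweeping.

Request:
move_arm(commands="1 0 15 0 0 0 -0.62; 1 0 30 0 0 0 -0.62; 1 0 45 0 0 0 -0.62; 1 0 60 0 0 0 -0.62; 1 0 60 0 0 0 -0.62")

```text
t: 8.57
tcp_pos: [0.594, 0.0382, 0.0364]
tool_rot: [0.675, 0.738, -0.0, -0.001]
force: [0.4, -0.8, 0.7]
finger_gap: 0.188
gripper_force: 0.0
```

Request:
move_arm(commands="-10 0 0 0 0 0 -0.62; -28 0 0 0 0 0 -0.62; -47 0 0 0 0 0 -0.62; -66 0 0 0 0 0 -0.62; -85 0 0 0 0 0 -0.62")

```text
t: 9.2
tcp_pos: [0.6022, -0.0483, 0.0379]
tool_rot: [0.675, 0.738, 0.0, 0.0]
force: [0.8, 0.8, 0.0]
finger_gap: 0.188
gripper_force: 0.1
```

Request:
move_arm(commands="-20 0 0 0 0 0 -0.62; -40 0 0 0 0 0 -0.62; -60 0 0 0 0 0 -0.62; -80 0 0 0 0 0 -0.62; -100 0 0 0 0 0 -0.62")

```text
t: 9.82
tcp_pos: [0.611, -0.1475, 0.0378]
tool_rot: [0.675, 0.738, -0.0, 0.0]
force: [0.3, -0.7, 1.5]
finger_gap: 0.191
gripper_force: 0.0
```

Request:
move_arm(commands="-15 0 0 0 0 0 -0.62; -25 0 0 0 0 0 -0.62; -25 0 0 0 0 0 -0.62; -25 0 -40 0 0 0 -0.62; -25 0 -90 0 0 0 -0.62")

```text
t: 10.45
tcp_pos: [0.6118, -0.1696, 0.1272]
tool_rot: [0.675, 0.738, -0.001, -0.002]
force: [0.8, -0.6, -0.5]
finger_gap: 0.19
gripper_force: 0.0
```

```bash
cat > see.py <<'E'
from station import snapshot
from h import *
for n in("top","scene"):
    s=snapshot(n)
    print(n)
    for c,a in blobs(s,(8,170,60),(28,255,255),30)[0]:
        o=[]
        for z in(.042,.013):
            p=plane(s,c,z);b=p[:2]-[.561,.0105];o+=[round(b@[.996,.09],3),round(b@[-.09,.996],3)]
        if abs(o[0])<.13 and -.29<o[1]<.15 and a<400:print(c.round(),a,"on board",o[:2],"in tray",o[2:])
cv2.imwrite('pics/last.png',cv2.resize(s["image"][60:220,90:330,::-1],(780,520)))
E
python3 see.py; python3 go.py -87 45 140
```

```text
top
[326. 179.] 101 on board [np.float64(0.077), np.float64(-0.177)] in tray [np.float64(0.082), np.float64(-0.183)]
[249. 258.] 105 on board [np.float64(-0.084), np.float64(0.007)] in tray [np.float64(-0.084), np.float64(0.007)]
scene
[290. 143.] 162 on board [np.float64(-0.083), np.float64(0.008)] in tray [np.float64(-0.104), np.float64(-0.003)]
[174. 148.] 142 on board [np.float64(0.053), np.float64(-0.165)] in tray [np.float64(0.039), np.float64(-0.184)]
[157. 164.] 153 on board [np.float64(0.099), np.float64(-0.165)] in tray [np.float64(0.086), np.float64(-0.184)]
[291. 172.] 68 on board [np.float64(-0.027), np.float64(0.045)] in tray [np.float64(-0.046), np.float64(0.037)]
t 10.55 tcp board [  39.2 -186.4  133.6] gap 0.189 F [ 0.6 -0.7  1.9]
shift [ 231.4 -126.1   -8.9] turn [0.56 0.32 0.01]
```

The middle rosette is in the tray too, at (39,-184) mm in board axes. Now the near one.

Request:
move_arm(commands="45 -25 -5 0 0 0 -0.62; 92 -50 -5 0 0 0 -0.62; 140 -76 -5 0 0 0 -0.62; 188 -102 -5 0 0 0 -0.62; 230 -126 -5 0 0 0 -0.62")

```text
t: 11.18
tcp_pos: [0.465, 0.049, 0.1325]
tool_rot: [0.675, 0.738, -0.0, -0.001]
force: [0.2, -0.2, -0.9]
finger_gap: 0.19
gripper_force: 0.0
```

Request:
move_arm(commands="0 0 0 0 0 0 -0.62; 0 0 0 0 0 0 -0.62; 0 0 20 0 0 0 -0.62; 0 0 35 0 0 0 -0.62; 0 0 35 0 0 0 -0.62")

```text
t: 11.8
tcp_pos: [0.4676, 0.046, 0.0969]
tool_rot: [0.676, 0.737, -0.0, -0.001]
force: [0.1, -0.7, -0.0]
finger_gap: 0.19
gripper_force: 0.0
```

```bash
python3 go.py -88 44 38;  python3 - <<'E'
from station import snapshot
import cv2
s=snapshot("wrist")
cv2.imwrite('pics/wrist5.png',cv2.resize(s["image"][:,:,::-1],(700,525)))
E
```

```text
t 11.8 tcp board [-89.8  43.7  96.9] gap 0.19 F [ 0.1 -0.7 -0. ]
shift [ 0.2  1.9 58.9] turn [-0.08 -0.02 -0.14]
```

View pics/wrist5.png

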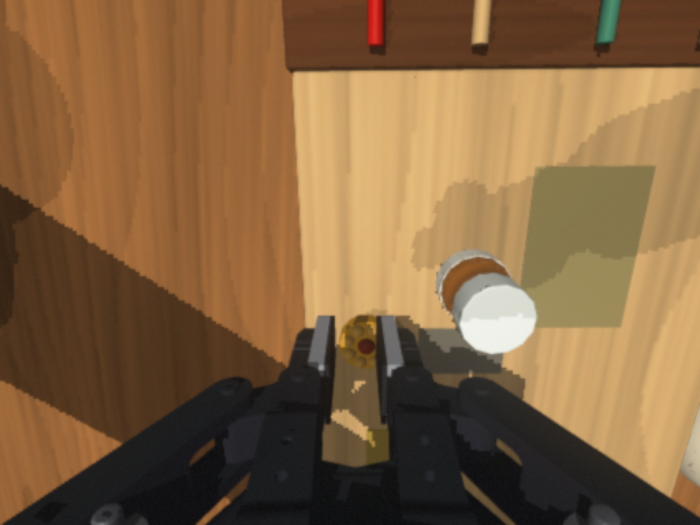

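The rosette (362,342) is ahead of the fingers, roughly 2 to 3 mm right of centre. The glue cap (495,318) is to the right, with a few mm of clearance from the knuckle. I'll lower in two stages and check the force in between.

Request:
move_arm(commands="0 0 10 0 0 0 -0.62; 0 0.5 20 0 0 0 -0.62; 0 0.5 28 0 0 0 -0.62; 0 0.5 36 0 0 0 -0.62; 0 0.5 44 0 0 0 -0.62")

```text
t: 12.48
tcp_pos: [0.4676, 0.047, 0.0532]
tool_rot: [0.675, 0.738, -0.0, -0.0]
force: [0.8, 0.7, -0.3]
finger_gap: 0.189
gripper_force: 0.0
```

```bash
python3 go.py -88 44 38; python3 see.py
```

```text
t 12.47 tcp board [-89.7  44.7  53.2] gap 0.189 F [ 0.8  0.7 -0.3]
shift [-0.7  1.7 15.2] turn [-0.01 -0.   -0.05]
top
[327. 180.] 116 on board [np.float64(0.076), np.float64(-0.178)] in tray [np.float64(0.082), np.float64(-0.184)]
[328. 200.] 108 on board [np.float64(0.03), np.float64(-0.177)] in tray [np.float64(0.034), np.float64(-0.183)]
scene
[290. 143.] 158 on board [np.float64(-0.082), np.float64(0.009)] in tray [np.float64(-0.104), np.float64(-0.002)]
[174. 148.] 140 on board [np.float64(0.053), np.float64(-0.165)] in tray [np.float64(0.038), np.float64(-0.184)]
[157. 164.] 156 on board [np.float64(0.099), np.float64(-0.165)] in tray [np.float64(0.086), np.float64(-0.185)]
[291. 171.] 72 on board [np.float64(-0.028), np.float64(0.045)] in tray [np.float64(-0.046), np.float64(0.036)]
```

Request:
move_arm(commands="0 0 7 0 0 0 -0.62; 0 0 15 0 0 0 -0.62; 0 0 15 0 0 0 -0.62; -6 1.5 15 0 0 0 -0.62; -16 2 15 0 0 0 -0.62")

```text
t: 13.2
tcp_pos: [0.4715, 0.0308, 0.039]
tool_rot: [0.675, 0.738, 0.0, 0.0]
force: [-1.1, 0.1, 0.3]
finger_gap: 0.187
gripper_force: 0.1
```

Request:
move_arm(commands="-16 1 0 0 0 0 -0.62; -34 1 0 0 0 0 -0.62; -52 1 0 0 0 0 -0.62; -71 1 0 0 0 0 -0.62; -90 1 0 0 0 0 -0.62")

```text
t: 13.82
tcp_pos: [0.4801, -0.0599, 0.0388]
tool_rot: [0.675, 0.738, 0.0, -0.0]
force: [0.6, 0.7, 0.2]
finger_gap: 0.189
gripper_force: 0.2
```

Request:
move_arm(commands="-20 0 0 0 0 0 -0.62; -40 0 0 0 0 0 -0.62; -60 0 0 0 0 0 -0.62; -80 0 0 0 0 0 -0.62; -100 0 0 0 0 0 -0.62")

```text
t: 14.45
tcp_pos: [0.4891, -0.1594, 0.0388]
tool_rot: [0.675, 0.738, -0.0, 0.0]
force: [-0.1, 0.1, 0.5]
finger_gap: 0.191
gripper_force: 0.0
```

Request:
move_arm(commands="-15 0 0 0 0 0 -0.62; -26 0 0 0 0 0 -0.62; -26 0 0 0 0 0 -0.62; -26 0 -40 0 0 0 -0.62; -26 0 -90 0 0 0 -0.62")

```text
t: 15.08
tcp_pos: [0.49, -0.1825, 0.1286]
tool_rot: [0.675, 0.738, -0.0, -0.002]
force: [0.4, -0.0, -0.2]
finger_gap: 0.192
gripper_force: 0.0
```

Request:
move_arm(commands="-10 0 -20 0 0 0 -0.62; -40 0 -40 0 0 0 -0.62; -80 0 -60 0 0 0 -0.62; -120 0 -60 0 0 0 -0.62; -120 0 -60 0 0 0 -0.62")

```text
t: 15.7
tcp_pos: [0.5024, -0.3055, 0.1891]
tool_rot: [0.676, 0.737, -0.0, 0.001]
force: [-0.5, 0.8, 0.1]
finger_gap: 0.191
gripper_force: 0.0
```

```bash
python3 go.py -88 -300 140; python3 see.py
```

```text
t 15.7 tcp board [ -86.8 -309.5  189.1] gap 0.191 F [-0.5  0.8  0.1]
shift [ 9.6 -1.3 49. ] turn [ 0.07  0.09 -0.18]
top
[327. 180.] 118 on board [np.float64(0.076), np.float64(-0.178)] in tray [np.float64(0.082), np.float64(-0.184)]
[328. 200.] 115 on board [np.float64(0.03), np.float64(-0.177)] in tray [np.float64(0.034), np.float64(-0.184)]
[333. 254.] 129 on board [np.float64(-0.088), np.float64(-0.175)] in tray [np.float64(-0.088), np.float64(-0.181)]
scene
[212. 110.] 121 on board [np.float64(-0.065), np.float64(-0.165)] in tray [np.float64(-0.085), np.float64(-0.184)]
[174. 148.] 142 on board [np.float64(0.053), np.float64(-0.165)] in tray [np.float64(0.038), np.float64(-0.184)]
[157. 164.] 151 on board [np.float64(0.099), np.float64(-0.165)] in tray [np.float64(0.086), np.float64(-0.185)]
[291. 171.] 67 on board [np.float64(-0.028), np.float64(0.045)] in tray [np.float64(-0.046), np.float64(0.036)]
```

View pics/last.png

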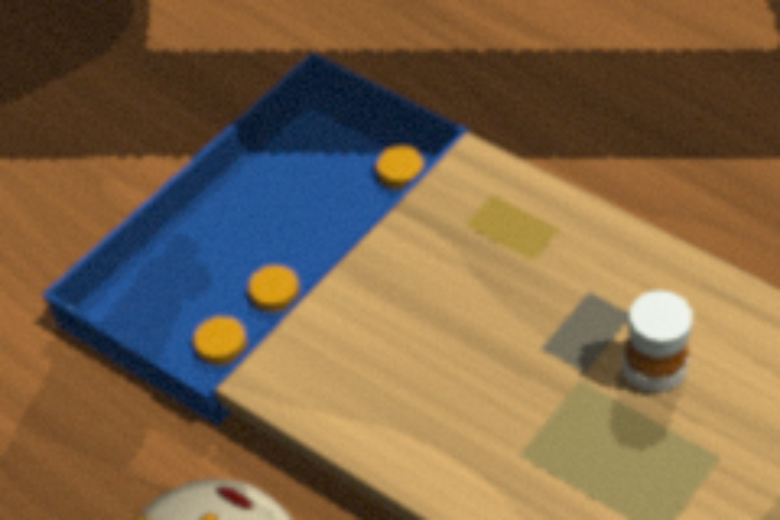

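All three rosettes lie in the tray, at crop (220,340), (273,287) and (399,166). The glue jar has not moved, and the arm is clear.

```bash
python3 -c "
from station import ticket
print(ticket.sign_off())"
```

```text
the job is handed in; nothing more can be done
None
```

All three rosettes were swept over the edge and lie at rest in the blue tray, the glue jar has not moved, the paint jar and half mask were never touched, and the job is handed in at about 16 s (no verdict was returned).

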